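Set the engraver's work slide to a gauge block, slack out

ROBOT

A 7-joint arm with a two-finger parallel gripper is mounted at the origin on the work surface. World frame = base frame: x ahead of the robot, y to its left, z up, the work surface at z = 0. Lengths are in m, angles in degrees, forces in N, time in s.
With the tool pointing down it reaches from about 0.425 to 0.875 m from the base axis. Payload 4.7 kg.
Tool frame: the origin (TCP) lies on the mounting face of the last link; the fingertips stand 182 mm ahead of it and the grasp point (between the pads) lies 164 mm ahead of it; z points along the fingers, y is the line along which they close (so a half turn about z gives the same grasp; the last joint's range is limited). The gripper opens to 87 mm and grips with 3 to 60 N. Pads are 19 mm wide; open, the fingers measure 117 mm over their backs; the gripper's body (75 mm by 190 mm) begins 51 mm behind the grasp point.
Start: joints at [-64.681, 18.392, -4.016, 83.108, 1.295, 78.541, -3.26], TCP at [0.27, 0.591, 0.405] pointing down, gripper open.
Joint ranges: [-163.93, 163.93], [-17.29, 119.83], [-79.2, 71.16], [3.27, 140.29], [-89.18, 269.18], [5.43, 117.66], [-154.24, 154.24]. Speed limits (degrees/s): [147.25, 147.25, 180, 180, 180, 180, 180].

INTERFACE

Orientations are given as [roll, pitch, yaw] about the fixed x, y, z axes, in that order (R = Rz(yaw) Ry(pitch) Rx(roll)).
In Python, from cell import env gives the robot as it stands.
- The arm moves only by the tool servo_tool, never from a script. Its argument "plan" is a list of rows, each an object with "xyz": the shift along the tool's x, y, z in cm, a list of three; "twist": the turn, a rotation vector about the tool's x, y, z in degrees, a list of three; "jaw": the closure, from 0 (fully open) to 1 (shut). In form: [{"xyz": [x, y, z], "twist": [wx, wy, wz], "jaw": jaw}, ...]. A call has 1 to 10 rows; each row is the pose to reach, as a shift and turn from the pose commanded when the call began, along the tool's axes at that moment; what a row does not reach only later rows make up. A row lasts 1/12 s, in which the tool goes at most 41.7 mm and 7.16 degrees, less where a joint would pass 70% of its speed; a pose out of reach is approached as far as the arm can. A call with a gripper value outside its range is refused whole. The fingers move at their own pace and stop on an object; "newtons" is the grip in N (left out, the last holds). Time passes only in rows, so rows that repeat a pose let the fingers close. It gives the time, the measured TCP pose, the force, the opening and the grip force at its end, in the units of the state.
- env.get_obs(): the state, without advancing time (a new reading comes with each control period).
- env.read_camera(name): name is "scene" or "top"; returns a dict with "img" (420x560x3 uint8, red, green, blue), "camera_matrix" (3x3 intrinsics, pixels), "R" (3x3) and "t" (3): a world point X has camera coordinates R X + t. Camera axes: x right, y down, z forward; pixel columns grow to the right and rows downward; lengths in m; the calibration is good to about 2 mm. A picture is of the moment at which its call begins. There is no depth.
- env.sign_off(): hands the job in; it is judged then, once.
The state is a dict: "time_s": time; "qpos": joint angles; "joint_velocities": joint speeds; "effort": joint torques, N m; "tool_pos": TCP position; "tool_rot": TCP orientation; "force": force on the tool from outside, world axes, zero at the start; "wrist_torque": the same for the moment, N m; "grip_width": finger opening in m; "grasp_force": force on a finger pad.
Only numpy, scipy, OpenCV 4.12 (cv2) and the standard library are available. Lean on these libraries where they do the work, as an engineer would, in place of code of your own. Each camera call takes 0.05 s, during which the arm holds its last target. There are 200 camera calls.

TASK

Set the work slide one gauge block from its stop: with the handwheel wind the slide back until the gap is longer than the steel gauge block, stand the block upright on the bed in the gap with its 40 mm length along the bed, then wind forward again, through the slack in the screw, until the slide just nips the block against the stop button. It should be held snugly between the two without being squeezed hard. Move the slide by its handwheel only, leave the block and the slide set like that, and leave the other tools where they are.

Things in the scene. Friction and masses are not known exactly. Their poses are not given: they have to be found in the camera images.
- slide: the work slide: a low steel dovetail bed on a dark cast foot, held down on the bench. Origin under it at bench height; its y axis runs along the bed from the handwheel end to the stop end, z up. Bed 60 wide (x) and 236 long, from y = -138 to +98, its flat top 80 above the bench and level; aluminium end plates at both ends no higher than 81
- screw (a joint): angle of screw and handwheel, rad; 0 at the start; grows clockwise seen from the wheel end (handle going over the top towards the slide's +x), which drives the slide forward to the stop. 12 mm of travel a turn. Turning takes about 5.5 N at the handle, pushing the slide 0.6 N more, each 10 N on the block about 1 N more. It stays where it is left; a nip of up to 60 N does not turn it back
- carriage (a joint): travel of the slide along the bed's y axis, m; grows towards the stop; starts at 0.0003 to 0.0027, can go from -0.035 to 0.008. Stiff in its ways: 6 N moves it. Between screw and slide there is 3 mm of play, a quarter turn of the wheel: after a reversal the wheel turns that much before the slide follows
- wheel_axis (a point): point on the handwheel's axis (along the slide's y), level with the middle of the crank handle's length, 62 above the bench; axes parallel to the slide's. Wheel 51 across; its outer face lies 31 nearer the slide than this point
- handle_grip (a point): middle of the crank handle: a black round sleeve, 13 in diameter and 46 long, parallel to the wheel's axis, spinning freely on its pin, 20 off the axis, at any angle round it at the start; free all round except for the wheel at one end
- jaw_face (a point): middle of the slide's flat ground front face (50 wide, 36 high, starting 2 above the bed), 20 above the bed; it faces the stop, along the slide's y. Behind it the slide is 80 wide and 76 long and carries a low plate holder; nothing on it stands higher than 119 above the bench
- stop_face (a point): middle of the stop button's flat round end face (16 across), 20 above the bed, on the bed's centre line; it faces the slide's front face. The bracket that carries it, 52 wide and 32 high, is clamped on the bed, at a different place each time
- block_mid (a point): centre of the loose steel gauge block, 18 (its x) by 40 (its y, the gauge length) by 50 high (its z), 0.26 kg, standing on the bench at the start. Snugly nipped means pressed with some 15 to 50 N; more than 100 N marks it
- jar: bystander: white lidded pot, 50 across, 40 high; origin under its middle
- ball_vise: bystander: small dark engraver's ball vise, 80 across, 74 high, 0.9 kg; origin under its middle
- graver: bystander: hand graver with a wooden palm handle, 100 long, lying along its x; origin under its middle
There are look-alikes about, which are no part of the job. Of the things like the part that bears block_mid, leave any that is red; of the rest the smaller one is meant.

How it is judged (in metres and radians):
On the way, in this order (a step that is already met when the one before it is completed fails the run):
1. the slide is wound back until the gap between its face and the stop button is longer than the block (y of stop_face in the frame of jaw_face above 0.0405 m), for 0.2 s.
2. the block stands upright on the bed in the gap, let go and not yet nipped (y of block_mid in the frame of stop_face below -0.018 m and y of block_mid in the frame of jaw_face above 0.018 m and x of block_mid in the frame of stop_face between -0.012 and 0.012 m and z of block_mid in the frame of slide below 0.1075 m and angle between block_mid's own z axis and vertical below 0.08 rad and contact force between the fingers and block below 0.1 N and contact force between block and carriage below 3 N), for 0.2 s.
At the end, for the whole second after the job is handed in: the block stands upright on the bed (0.06 rad, along the bed within 0.08 rad, 14 mm from the centre line), nipped between slide and stop button: pressed with 10 to 60 N, which is more than the 6 N of the slide's own stiffness, so the screw bears forward with its slack out; all at rest (contact force between block and carriage between 10 and 60 N and contact force between block and stop above 5 N and x of block_mid in the frame of stop_face between -0.014 and 0.014 m and z of block_mid in the frame of slide between 0.1025 and 0.1075 m and angle between block_mid's own z axis and vertical below 0.06 rad and angle between the y axis of block_mid and the y axis of slide, either way round below 0.08 rad and linear speed of block below 0.01 m/s); the robot touches nothing.
It fails at once if the block is squeezed hard (over 100 N) (contact force between block and carriage above 100 N).
It fails at once if the slide is pushed directly instead of by its handwheel (over 10 N) (contact force between any of the fingers, the arm and carriage above 10 N).
It fails at once if a bystander is moved by over 20 mm (distance of any of jar, ball_vise, graver from where it was at the start of the episode above 0.02 m).
It also fails if it takes over 72 s, if anything falls off the work surface, if the arm or the gripper's body presses on something with over 40 N, if the wrist force passes 120 N, or if a joint passes its speed limit or range.

## Working session

There is one attempt and no reset: what is moved stays moved. The work goes in short steps, Python scripts to look and compute and a tool call to move; the robot and the scene stay as the last step left them, time stands still between calls to the robot, and variables do not carry over. Pictures are saved under pics/ and viewed, at most 10 in all, crops included, and the job is handed in when it is done.

Besides the shell and the picture viewer there is one more tool, called after "Call:" as name(argument=value, ...), one argument or row to a line, values as JSON. servo_tool: Moves the arm, as the interface text tells. Its arguments: {"type":"object","properties":{"plan":{"type":"array","items":{"type":"object","properties":{"xyz":{"type":"array","items":{"type":"number"}},"twist":{"type":"array","items":{"type":"number"}},"jaw":{"type":"number"}}}},"newtons":{"type":"number"}},"required":["plan"]}

```bash
mkdir -p pics; ls; python3 - <<'E'
from cell import env
import cv2,numpy as np
print(env.get_obs())
for n in("scene","top"):
    c=env.read_camera(n); cv2.imwrite(f"pics/{n}0.png",c["img"][:,:,::-1]); np.savez(f"pics/{n}0.npz",**c)
    print(n,c["camera_matrix"].round(1).tolist(),(-c["R"].T@c["t"]).round(3),c["R"].round(3).tolist())
E
```

```text
pics
{'time_s': 0.0, 'qpos': array([-64.6834086 ,  18.43965449,  -4.01736312,  83.17521062,
         1.29525804,  78.54070026,  -3.26121854]), 'joint_velocities': array([ 0.01681551,  0.01105382, -0.00577335,  0.04261518,  0.00889856,
        0.02459427, -0.08158009]), 'effort': array([-3.82415574e-04, -4.91290319e+01, -4.04012511e-01, -3.12524557e+01,
       -6.37818128e-02,  4.38903482e-02,  2.13344811e-04]), 'tool_pos': array([0.26956909, 0.59123946, 0.40365198]), 'tool_rot': array([-1.79889701e+02,  5.44152209e-03,  1.55493741e+02]), 'force': array([ 0.18213888,  0.06275438, -0.49764586]), 'wrist_torque': array([-0.00298079, -0.03461043,  0.02086432]), 'grasp_force': 0.0, 'grip_width': 0.08689916753105674}
scene [[381.9, 0.0, 275.7], [0.0, 381.9, 210.8], [0.0, 0.0, 1.0]] [1.125 0.172 0.576] [[-0.213, 0.977, -0.012], [0.62, 0.125, -0.774], [-0.755, -0.172, -0.633]]
top [[398.3, 0.0, 277.7], [0.0, 398.3, 207.4], [0.0, 0.0, 1.0]] [0.379 0.042 0.844] [[-0.004, -1.0, 0.005], [-0.974, 0.003, -0.226], [0.226, -0.006, -0.974]]
```

View pics/scene0.png

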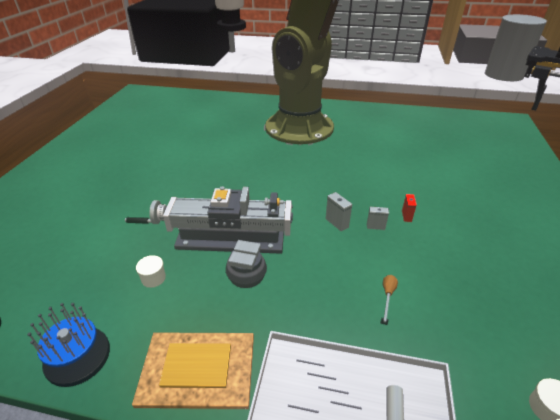

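View pics/top0.png

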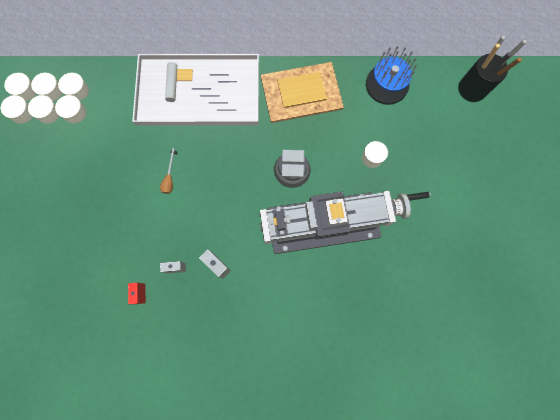

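The candidates are grey top(171,267)/scene(377,218), a larger grey one top(213,263)/scene(339,212), and red top(136,293)/scene(409,208). Red is excluded, so the smaller grey one at top(171,267) is meant. I'll confirm that in an enlarged crop, with the slide alongside.

```bash
python3 - <<'E'
import cv2,numpy as np
s=cv2.imread("pics/scene0.png");t=cv2.imread("pics/top0.png")
f=lambda im,x,y,w,h,W,H:cv2.resize(im[y:y+h,x:x+w],(W,H),interpolation=cv2.INTER_CUBIC)
a=np.hstack([f(t,115,240,130,75,400,231),f(s,310,180,120,69,400,231)])
b=f(t,250,182,190,76,800,320)
cv2.imwrite("pics/crop1.png",np.vstack([a,b]))
cv2.imwrite("pics/crop2.png",f(s,110,170,200,90,800,360))
E
```

```text
(no output)
```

View pics/crop1.png

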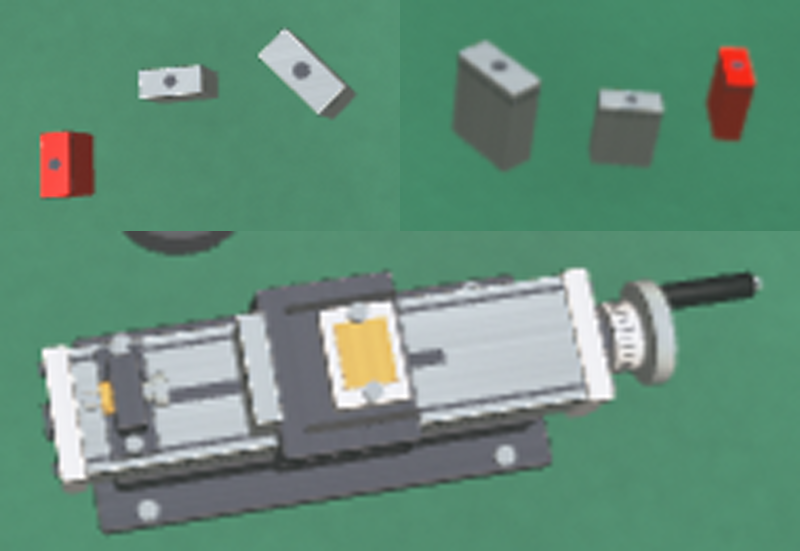

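View pics/crop2.png

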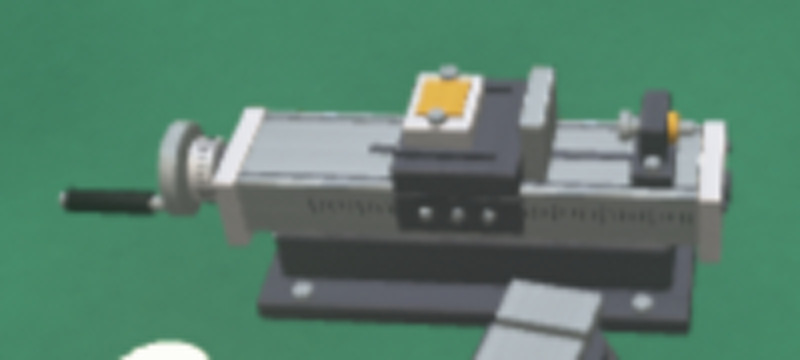

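Both crops confirm it: the smaller light-grey block is at top(171,267). The slide shows its handwheel at image right, handle at about top(420,196), jaw plate at about top(310,218), and stop button at about top(287,219). Next I'll measure.

```bash
cat > h.py <<'E'
import numpy as np,cv2
def load(n): return dict(np.load(f"pics/{n}.npz"))
def ray(c,p):
    d=c["R"].T@np.linalg.solve(c["camera_matrix"],[p[0],p[1],1.]); return -c["R"].T@c["t"],d
def onz(c,p,z):
    o,d=ray(c,p); return o+d*(z-o[2])/d[2]
def tri(c1,p1,c2,p2):
    P=[c["camera_matrix"]@np.c_[c["R"],c["t"]] for c in(c1,c2)]
    X=cv2.triangulatePoints(P[0],P[1],np.float64(p1),np.float64(p2)).ravel(); return X[:3]/X[3]
def proj(c,X):
    p=c["camera_matrix"]@(c["R"]@X+c["t"]); return p[:2]/p[2]
def blob(img,box,f):
    x,y,w,h=box; m=f(img[y:y+h,x:x+w].astype(int)).astype(np.uint8)
    n,l,s,ce=cv2.connectedComponentsWithStats(m); k=1+s[1:,4].argmax()
    pts=np.argwhere(l==k)[:,::-1].astype(np.float32)+[x,y]; return pts.astype(np.float32)
E
python3 - <<'E'
from h import *
T=load("top0");S=load("scene0")
c1=lambda u,v:np.array([250+(u+.5)/800*190-.5,182+(v-231+.5)/320*76-.5])
c2=lambda u,v:np.array([110+(u+.5)/4-.5,170+(v+.5)/4-.5])
# block top
p=blob(T["img"],(155,255,40,24),lambda a:(a.min(2)>150)&(np.ptp(a,axis=2)<40))
r=cv2.minAreaRect(p); b=np.array([onz(T,q,.05) for q in cv2.boxPoints(r)])
print("block",r,len(p),b.round(4).tolist(),onz(T,r[0],.05), [np.linalg.norm(b[i]-b[i-1]).round(4) for i in range(4)])
# end plates, corners at 0.081
for n,u in dict(stopF=(118*0+65,485),stopB=(42,350),wheelB=(588,268),wheelF=(612,398)).items(): print(n,onz(T,c1(*u),.081).round(4))
# handle
blk=lambda a:(a.max(2)<60)
for c,box,n in((T,(408,186,30,16),"T"),(S,(120,212,32,14),"S")):
    p=blob(c["img"],box,blk); (vx,vy,x0,y0)=cv2.fitLine(p,cv2.DIST_L2,0,.01,.01).ravel()
    s=(p-[x0,y0])@[vx,vy]; e=[np.array([x0,y0])+k*np.array([vx,vy]) for k in(s.min()-.5,s.max()+.5)]
    print(n,len(p),np.round(e,1).tolist(),p.mean(0)); 
    if n=="T":eT=e
    else:eS=e
eT=sorted(eT,key=lambda q:-q[0]);eS=sorted(eS,key=lambda q:q[0])
for a,b in zip(eT,eS): print("handle end",tri(T,a,S,b).round(4))
print("handle mid",tri(T,(eT[0]+eT[1])/2,S,(eS[0]+eS[1])/2).round(4))
# jaw plate top front edge z=.118 ; stop button
for n,u in dict(jawtopB=(237,315),jawtopF=(255,427)).items(): print(n,onz(T,c1(*u),.118).round(4))
print("stop btn T z.1",onz(T,c1(167,388),.1).round(4)," bracket")
print("stop tri",tri(T,c1(167,388),S,c2(621,125)).round(4))
E
```

```text
block ((169.51229858398438, 266.13525390625), (8.691431045532227, 19.827327728271484), 84.80557250976562) 165 [[0.4515, 0.2719, 0.05], [0.4549, 0.2331, 0.05], [0.4379, 0.2307, 0.05], [0.4346, 0.2693, 0.05]] [0.44472691 0.2512836  0.05      ] [np.float64(0.0172), np.float64(0.039), np.float64(0.0172), np.float64(0.0388)]
stopF [0.4877 0.062  0.081 ]
stopB [0.5511 0.0729 0.081 ]
wheelB [ 0.59   -0.1846  0.081 ]
wheelF [ 0.5275 -0.1915  0.081 ]
T 36 [[408.6000061035156, 198.8000030517578], [428.6000061035156, 195.6999969482422]] [418.94446 197.19444]
S 54 [[126.5, 219.8000030517578], [146.5, 221.6999969482422]] [135.90741 220.66667]
handle end [ 0.5879 -0.2762  0.0486]
handle end [ 0.5819 -0.2345  0.0455]
handle mid [ 0.5849 -0.2554  0.047 ]
jawtopB [ 0.5585 -0.0154  0.118 ]
jawtopF [ 0.5078 -0.0223  0.118 ]
stop btn T z.1 [0.529  0.0155 0.1   ]  bracket
stop tri [0.5292 0.0149 0.0998]
```

```bash
cat > go.py <<'E'
import sys; import numpy as np
from scipy.spatial.transform import Rotation as Ro
from cell import env
def rel(p,rpy):
    o=env.get_obs(); R=Ro.from_euler("xyz",o["tool_rot"],degrees=True); G=Ro.from_euler("xyz",rpy,degrees=True)
    print("t",round(o["time_s"],2),"pos",o["tool_pos"].round(4),"rot",o["tool_rot"].round(2),"F",o["force"].round(1),"w",round(o["grip_width"],4))
    print("xyz cm",(R.inv().apply(np.array(p)-o["tool_pos"])*100).round(2),"twist",(R.inv()*G).as_rotvec(degrees=True).round(2))
if __name__=="__main__":
    a=list(map(float,sys.argv[1:])); rel(a[:3],[180,0,a[3]])
E
python3 go.py 0.5853 -0.26 0.31 98.6
```

```text
t 0.1 pos [0.2696 0.5913 0.4038] rot [-1.7990e+02  1.0000e-02  1.5549e+02] F [1.1 0.8 0.2] w 0.0871
xyz cm [-64.04 -64.34   9.49] twist [-9.000e-02  5.000e-02  5.689e+01]
```

Call:
servo_tool(
  plan=[
    {"xyz": [-25.6, -25.7, 3.0], "twist": [0, 0, 56.9], "jaw": 0},
    {"xyz": [-25.6, -25.7, 3.0], "twist": [0, 0, 56.9], "jaw": 0},
    {"xyz": [-25.6, -25.7, 3.0], "twist": [0, 0, 56.9], "jaw": 0},
    {"xyz": [-25.6, -25.7, 3.0], "twist": [0, 0, 56.9], "jaw": 0},
    {"xyz": [-25.6, -25.7, 3.0], "twist": [0, 0, 56.9], "jaw": 0},
    {"xyz": [-25.6, -25.7, 3.0], "twist": [0, 0, 56.9], "jaw": 0},
    {"xyz": [-25.6, -25.7, 3.0], "twist": [0, 0, 56.9], "jaw": 0},
    {"xyz": [-25.6, -25.7, 3.0], "twist": [0, 0, 56.9], "jaw": 0},
    {"xyz": [-25.6, -25.7, 3.0], "twist": [0, 0, 56.9], "jaw": 0},
    {"xyz": [-25.6, -25.7, 3.0], "twist": [0, 0, 56.9], "jaw": 0},
  ],
)

```text
time_s: 0.93
tool_pos: [0.3985, 0.2444, 0.3741]
tool_rot: [-180.0, 0.2, 98.0]
force: [0.2, 0.1, 0.2]
grip_width: 0.0874
grasp_force: 0.0
```

```bash
python3 go.py 0.5853 -0.26 0.31 98.6
```

```text
t 0.93 pos [0.3985 0.2444 0.3741] rot [-1.7997e+02  1.6000e-01  9.7990e+01] F [0.2 0.1 0.2] w 0.0874
xyz cm [-52.53  11.49   6.56] twist [-0.03  0.16 -0.61]
```

Call:
servo_tool(
  plan=[
    {"xyz": [-40, 8.5, 3.0], "twist": [0, 0, 0], "jaw": 0},
    {"xyz": [-40, 8.5, 3.0], "twist": [0, 0, 0], "jaw": 0},
    {"xyz": [-40, 8.5, 3.0], "twist": [0, 0, 0], "jaw": 0},
    {"xyz": [-40, 8.5, 3.0], "twist": [0, 0, 0], "jaw": 0},
    {"xyz": [-40, 8.5, 3.0], "twist": [0, 0, 0], "jaw": 0},
    {"xyz": [-40, 8.5, 3.0], "twist": [0, 0, 0], "jaw": 0},
    {"xyz": [-40, 8.5, 3.0], "twist": [0, 0, 0], "jaw": 0},
    {"xyz": [-40, 8.5, 3.0], "twist": [0, 0, 0], "jaw": 0},
    {"xyz": [-40, 8.5, 3.0], "twist": [0, 0, 0], "jaw": 0},
    {"xyz": [-40, 8.5, 3.0], "twist": [0, 0, 0], "jaw": 0},
  ],
)

```text
time_s: 1.77
tool_pos: [0.5401, -0.1341, 0.3446]
tool_rot: [180.0, 0.0, 98.5]
force: [0.4, 0.0, 0.9]
grip_width: 0.087
grasp_force: 0.0
```

```bash
python3 go.py 0.5853 -0.26 0.311 98.6
```

```text
t 1.77 pos [ 0.5401 -0.1341  0.3446] rot [1.7999e+02 5.0000e-02 9.8540e+01] F [0.4 0.  0.9] w 0.087
xyz cm [-13.12   2.6    3.37] twist [ 0.01  0.05 -0.06]
```

Call:
servo_tool(
  plan=[
    {"xyz": [-13.1, 2.6, 3.4], "twist": [0, 0, 0], "jaw": 0},
    {"xyz": [-13.1, 2.6, 3.4], "twist": [0, 0, 0], "jaw": 0},
    {"xyz": [-13.1, 2.6, 3.4], "twist": [0, 0, 0], "jaw": 0},
    {"xyz": [-13.1, 2.6, 3.4], "twist": [0, 0, 0], "jaw": 0},
    {"xyz": [-13.1, 2.6, 6.0], "twist": [0, 0, 0], "jaw": 0},
    {"xyz": [-13.1, 2.6, 9.0], "twist": [0, 0, 0], "jaw": 0},
    {"xyz": [-13.1, 2.6, 11.5], "twist": [0, 0, 0], "jaw": 0},
    {"xyz": [-13.1, 2.6, 13.0], "twist": [0, 0, 0], "jaw": 0},
    {"xyz": [-13.1, 2.6, 13.4], "twist": [0, 0, 0], "jaw": 0},
    {"xyz": [-13.1, 2.6, 13.4], "twist": [0, 0, 0], "jaw": 0},
  ],
)

```text
time_s: 2.6
tool_pos: [0.5849, -0.2564, 0.2098]
tool_rot: [-179.9, -0.1, 98.6]
force: [-0.2, -0.3, 0.7]
grip_width: 0.0874
grasp_force: 0.0
```

```bash
python3 go.py 0.5853 -0.26 0.211 98.6; python3 - <<'E'
from cell import env
import cv2,numpy as np
c=env.read_camera("scene"); cv2.imwrite("pics/s1.png",cv2.resize(c["img"][150:270,80:240,::-1],(800,600),interpolation=cv2.INTER_CUBIC))
E
```

```text
t 2.6 pos [ 0.5849 -0.2564  0.2098] rot [-1.7989e+02 -6.0000e-02  9.8630e+01] F [-0.2 -0.3  0.7] w 0.0874
xyz cm [-0.36 -0.02 -0.12] twist [-0.11 -0.06  0.03]
```

View pics/s1.png

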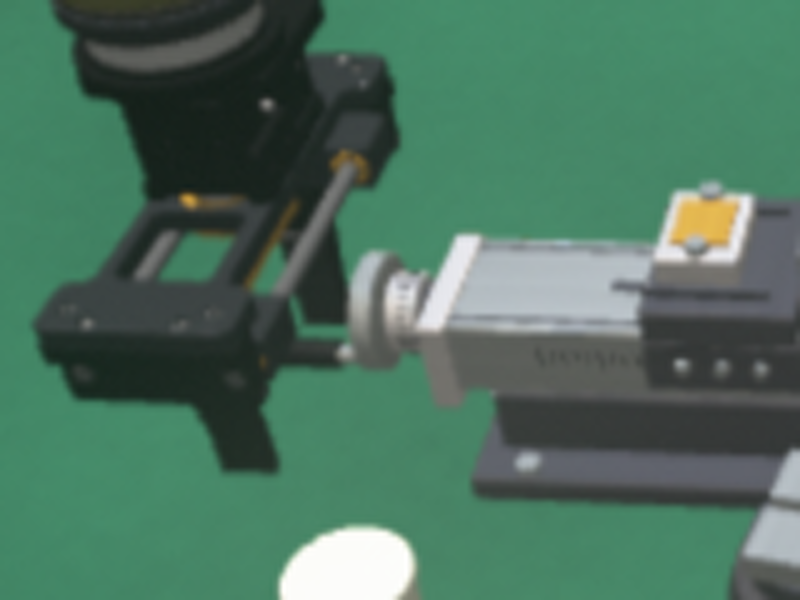

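The open fingers straddle the handle (crop ~ (310,352)), with the jar and wheel clear. I'll shift outward 4 mm and close on it.

Call:
servo_tool(
  plan=[
    {"xyz": [-0.4, 0, -0.1], "twist": [0, 0, 0], "jaw": 0.6},
    {"xyz": [-0.4, 0, -0.1], "twist": [0, 0, 0], "jaw": 0.6},
    {"xyz": [-0.4, 0, -0.1], "twist": [0, 0, 0], "jaw": 1},
    {"xyz": [-0.4, 0, -0.1], "twist": [0, 0, 0], "jaw": 1},
    {"xyz": [-0.4, 0, -0.1], "twist": [0, 0, 0], "jaw": 1},
    {"xyz": [-0.4, 0, -0.1], "twist": [0, 0, 0], "jaw": 1},
    {"xyz": [-0.4, 0, -0.1], "twist": [0, 0, 0], "jaw": 1},
    {"xyz": [-0.4, 0, -0.1], "twist": [0, 0, 0], "jaw": 1},
    {"xyz": [-0.4, 0, -0.1], "twist": [0, 0, 0], "jaw": 1},
    {"xyz": [-0.4, 0, -0.1], "twist": [0, 0, 0], "jaw": 1},
  ],
  newtons=25,
)

```text
time_s: 3.48
tool_pos: [0.5857, -0.261, 0.2117]
tool_rot: [180.0, -0.0, 98.6]
force: [0.6, -0.6, 1.0]
grip_width: 0.0286
grasp_force: 0.0
```

```bash
python3 go.py 0.569 -0.258 0.226 98.6
python3 - <<'E'
import numpy as np
# circle shifts, handle at th (deg, clockwise from top), decreasing; tool y=slide x, tool z=-up
th0=133
for d in range(36,361,36):
    a=np.radians(th0-d);b=np.radians(th0); print(d,np.round([2*(np.sin(a)-np.sin(b)),-2*(np.cos(a)-np.cos(b))],2))
E
```

```text
t 3.48 pos [ 0.5857 -0.261   0.2117] rot [ 1.800e+02 -1.000e-02  9.859e+01] F [ 0.6 -0.6  1. ] w 0.0286
xyz cm [ 0.55 -1.6  -1.43] twist [ 0.   -0.01 -0.01]
36 [ 0.52 -1.12]
72 [ 0.29 -2.33]
108 [-0.62 -3.18]
144 [-1.84 -3.33]
180 [-2.93 -2.73]
216 [-3.45 -1.61]
252 [-3.21 -0.39]
288 [-2.31  0.45]
324 [-1.08  0.6 ]
360 [-0.  0.]
```

Still closing (28.6 mm), so I'll wait, then read the width and force.

Call:
servo_tool(
  plan=[
    {"xyz": [0, 0, 0], "twist": [0, 0, 0], "jaw": 1},
    {"xyz": [0, 0, 0], "twist": [0, 0, 0], "jaw": 1},
    {"xyz": [0, 0, 0], "twist": [0, 0, 0], "jaw": 1},
    {"xyz": [0, 0, 0], "twist": [0, 0, 0], "jaw": 1},
    {"xyz": [0, 0, 0], "twist": [0, 0, 0], "jaw": 1},
  ],
)

```text
time_s: 3.9
tool_pos: [0.588, -0.2603, 0.2125]
tool_rot: [179.7, 0.1, 98.7]
force: [6.9, -0.3, -2.6]
grip_width: 0.0119
grasp_force: 25.0
```

Call:
servo_tool(
  plan=[
    {"xyz": [0, 0.44, -0.94], "twist": [0, 0, 0], "jaw": 1},
    {"xyz": [0, 0.35, -1.97], "twist": [0, 0, 0], "jaw": 1},
    {"xyz": [0, -0.25, -2.82], "twist": [0, 0, 0], "jaw": 1},
    {"xyz": [0, -1.18, -3.26], "twist": [0, 0, 0], "jaw": 1},
    {"xyz": [0, -1.18, -3.26], "twist": [0, 0, 0], "jaw": 1},
    {"xyz": [0, -1.18, -3.26], "twist": [0, 0, 0], "jaw": 1},
  ],
)

```text
time_s: 4.4
tool_pos: [0.5711, -0.2634, 0.2424]
tool_rot: [-179.7, -0.1, 98.5]
force: [-4.0, -3.9, -14.2]
grip_width: 0.0123
grasp_force: 25.7
```

```bash
python3 go.py 0.569 -0.258 0.226 98.6
```

```text
t 4.4 pos [ 0.5711 -0.2634  0.2424] rot [-1.7965e+02 -1.1000e-01  9.8490e+01] F [ -4.   -3.9 -14.2] w 0.0123
xyz cm [ 0.56 -0.12  1.64] twist [-0.35 -0.11 -0.11]
```

Call:
servo_tool(
  plan=[
    {"xyz": [0, -1.33, 0.46], "twist": [0, 0, 0], "jaw": 1},
    {"xyz": [0, -2.06, 1.19], "twist": [0, 0, 0], "jaw": 1},
    {"xyz": [0, -2.33, 2.19], "twist": [0, 0, 0], "jaw": 1},
    {"xyz": [0, -2.06, 3.19], "twist": [0, 0, 0], "jaw": 1},
    {"xyz": [0, -1.33, 3.92], "twist": [0, 0, 0], "jaw": 1},
    {"xyz": [0, -0.33, 4.19], "twist": [0, 0, 0], "jaw": 1},
    {"xyz": [0, 0.67, 3.92], "twist": [0, 0, 0], "jaw": 1},
    {"xyz": [0, 1.4, 3.19], "twist": [0, 0, 0], "jaw": 1},
    {"xyz": [0, 1.67, 2.19], "twist": [0, 0, 0], "jaw": 1},
    {"xyz": [0, 1.67, 2.19], "twist": [0, 0, 0], "jaw": 1},
  ],
)

```text
time_s: 5.23
tool_pos: [0.5913, -0.2601, 0.2239]
tool_rot: [179.9, -0.0, 98.6]
force: [-0.3, 1.0, -3.2]
grip_width: 0.0114
grasp_force: 25.0
```

```bash
python3 go.py 0.5707 -0.26 0.2224 98.6
```

```text
t 5.23 pos [ 0.5913 -0.2601  0.2239] rot [ 1.7994e+02 -3.0000e-02  9.8620e+01] F [-0.3  1.  -3.2] w 0.0114
xyz cm [ 0.32 -2.04  0.15] twist [ 0.06 -0.03  0.02]
```

Call:
servo_tool(
  plan=[
    {"xyz": [0, -0.27, -1.0], "twist": [0, 0, 0], "jaw": 1},
    {"xyz": [0, -1.0, -1.73], "twist": [0, 0, 0], "jaw": 1},
    {"xyz": [0, -2.0, -2.0], "twist": [0, 0, 0], "jaw": 1},
    {"xyz": [0, -3.0, -1.73], "twist": [0, 0, 0], "jaw": 1},
    {"xyz": [0, -3.0, -1.73], "twist": [0, 0, 0], "jaw": 1},
    {"xyz": [0, -3.0, -1.73], "twist": [0, 0, 0], "jaw": 1},
  ],
)

```text
time_s: 5.73
tool_pos: [0.5608, -0.2644, 0.2399]
tool_rot: [179.8, 0.0, 98.6]
force: [6.3, -3.0, -12.3]
grip_width: 0.0115
grasp_force: 25.4
```

Call:
servo_tool(
  plan=[
    {"xyz": [0, 0, 0], "twist": [0, 0, 0], "jaw": 0.6},
    {"xyz": [0, 0, 0], "twist": [0, 0, 0], "jaw": 0.6},
    {"xyz": [0, 0, 0], "twist": [0, 0, 0], "jaw": 0.6},
    {"xyz": [0, 0, 0], "twist": [0, 0, 0], "jaw": 0.6},
    {"xyz": [0, 0, -3], "twist": [0, 0, 0], "jaw": 0.5},
    {"xyz": [0, 0, -6], "twist": [0, 0, 0], "jaw": 0.5},
    {"xyz": [0, 0, -9], "twist": [0, 0, 0], "jaw": 0.5},
    {"xyz": [0, 0, -11], "twist": [0, 0, 0], "jaw": 0.5},
  ],
)

```text
time_s: 6.4
tool_pos: [0.5607, -0.2656, 0.3535]
tool_rot: [179.8, 0.1, 98.5]
force: [1.1, -0.0, 0.2]
grip_width: 0.0427
grasp_force: 0.0
```

```bash
python3 go.py 0.4447 0.2513 0.33 98.6;  python3 - <<'E'
from h import *
T=load("top0"); p=blob(T["img"],(155,255,40,24),lambda a:(a.min(2)>150)&(np.ptp(a,axis=2)<40))
b=np.array([onz(T,q,.05) for q in cv2.boxPoints(cv2.minAreaRect(p))]);d=b[0]-b[1];print(np.degrees(np.arctan2(d[1],d[0])))
E
```

```text
t 6.4 pos [ 0.5607 -0.2656  0.3535] rot [1.7981e+02 7.0000e-02 9.8550e+01] F [ 1.1 -0.   0.2] w 0.0427
xyz cm [52.84 -3.8   2.27] twist [ 0.19  0.07 -0.05]
94.9915103097886
```

Call:
servo_tool(
  plan=[
    {"xyz": [40, -2.9, 0], "twist": [0, 0, 3.5], "jaw": 0.45},
    {"xyz": [40, -2.9, 0], "twist": [0, 0, 3.5], "jaw": 0.45},
    {"xyz": [40, -2.9, 0], "twist": [0, 0, 3.5], "jaw": 0.45},
    {"xyz": [40, -2.9, 0], "twist": [0, 0, 3.5], "jaw": 0.45},
    {"xyz": [40, -2.9, 0], "twist": [0, 0, 3.5], "jaw": 0.45},
    {"xyz": [40, -2.9, 0], "twist": [0, 0, 3.5], "jaw": 0.45},
    {"xyz": [40, -2.9, 0], "twist": [0, 0, 3.5], "jaw": 0.45},
    {"xyz": [40, -2.9, 0], "twist": [0, 0, 3.5], "jaw": 0.45},
    {"xyz": [40, -2.9, 0], "twist": [0, 0, 3.5], "jaw": 0.45},
    {"xyz": [40, -2.9, 0], "twist": [0, 0, 3.5], "jaw": 0.45},
  ],
)

```text
time_s: 7.23
tool_pos: [0.4707, 0.1304, 0.3505]
tool_rot: [180.0, -0.2, 95.3]
force: [-0.5, 0.6, -0.3]
grip_width: 0.0476
grasp_force: 0.0
```

```bash
python3 go.py 0.4447 0.2513 0.27 95;
```

```text
t 7.23 pos [0.4707 0.1304 0.3505] rot [ 1.7997e+02 -1.5000e-01  9.5330e+01] F [-0.5  0.6 -0.3] w 0.0476
xyz cm [12.26 -1.47  8.09] twist [ 0.03 -0.15  0.33]
```

Call:
servo_tool(
  plan=[
    {"xyz": [4, -0.5, 2.5], "twist": [0, 0, 0.3], "jaw": 0.45},
    {"xyz": [8, -1, 5], "twist": [0, 0, 0.3], "jaw": 0.45},
    {"xyz": [11, -1.3, 7.5], "twist": [0, 0, 0.3], "jaw": 0.45},
    {"xyz": [12.3, -1.5, 8.5], "twist": [0, 0, 0.3], "jaw": 0.45},
    {"xyz": [12.3, -1.5, 9], "twist": [0, 0, 0.3], "jaw": 0.45},
    {"xyz": [12.3, -1.5, 11.5], "twist": [0, 0, 0.3], "jaw": 0.45},
    {"xyz": [12.3, -1.5, 14], "twist": [0, 0, 0.3], "jaw": 0.45},
    {"xyz": [12.3, -1.5, 15.3], "twist": [0, 0, 0.3], "jaw": 0.45},
    {"xyz": [12.3, -1.5, 15.6], "twist": [0, 0, 0.3], "jaw": 0.45},
    {"xyz": [12.3, -1.5, 15.6], "twist": [0, 0, 0.3], "jaw": 0.45},
  ],
)

```text
time_s: 8.07
tool_pos: [0.4467, 0.2466, 0.1936]
tool_rot: [-179.9, 0.1, 94.7]
force: [0.1, 0.2, 0.1]
grip_width: 0.0477
grasp_force: 0.0
```

```bash
python3 go.py 0.4447 0.2513 0.194 95; python3 - <<'E'
from cell import env
import cv2,numpy as np
f=lambda im,x,y,w,h,W,H:cv2.resize(im[y:y+h,x:x+w,::-1],(W,H),interpolation=cv2.INTER_CUBIC)
t=env.read_camera("top");s=env.read_camera("scene");np.savez("pics/top1.npz",**t);np.savez("pics/scene1.npz",**s)
cv2.imwrite("pics/v2.png",np.vstack([f(t["img"],250,182,190,71,800,299),np.hstack([f(s["img"],300,150,120,90,400,300),f(s["img"],190,165,120,90,400,300)])]))
E
```

```text
t 8.07 pos [0.4467 0.2466 0.1936] rot [-1.7995e+02  6.0000e-02  9.4720e+01] F [0.1 0.2 0.1] w 0.0477
xyz cm [ 0.49 -0.16 -0.04] twist [-0.05  0.06 -0.28]
```

View pics/v2.png

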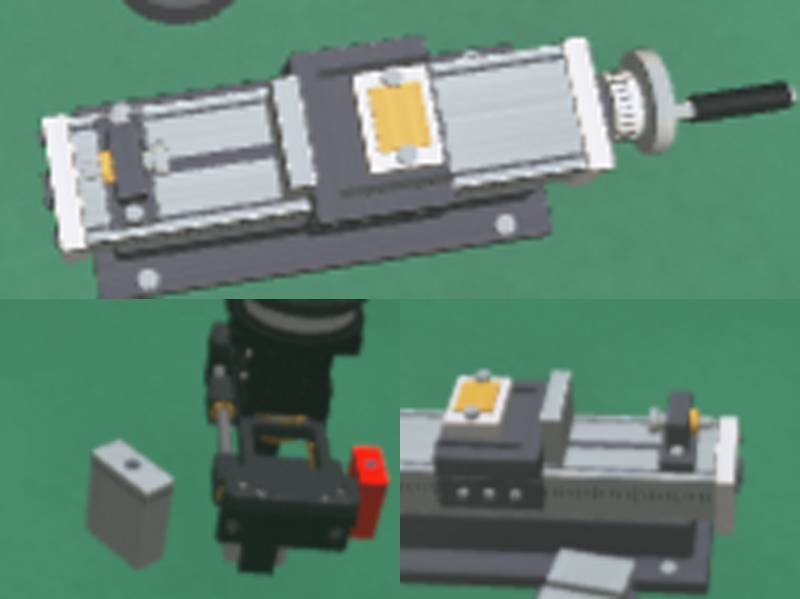

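The jaw has moved back about 8 px (~15 mm), so the gap is about 49 mm. The fingers straddle the small grey block, and the red and large grey ones are clear. Now I'll nudge 4 mm along the block and grip.

Call:
servo_tool(
  plan=[
    {"xyz": [0.4, -0.1, -0.05], "twist": [0, 0, 0], "jaw": 0.6},
    {"xyz": [0.4, -0.1, -0.05], "twist": [0, 0, 0], "jaw": 1},
    {"xyz": [0.4, -0.1, -0.05], "twist": [0, 0, 0], "jaw": 1},
    {"xyz": [0.4, -0.1, -0.05], "twist": [0, 0, 0], "jaw": 1},
    {"xyz": [0.4, -0.1, -0.05], "twist": [0, 0, 0], "jaw": 1},
    {"xyz": [0.4, -0.1, -0.05], "twist": [0, 0, 0], "jaw": 1},
    {"xyz": [0.4, -0.1, -0.05], "twist": [0, 0, 0], "jaw": 1},
    {"xyz": [0.4, -0.1, -0.05], "twist": [0, 0, 0], "jaw": 1},
    {"xyz": [0.4, -0.1, -0.05], "twist": [0, 0, 0], "jaw": 1},
    {"xyz": [0.4, -0.1, -0.05], "twist": [0, 0, 0], "jaw": 1},
  ],
  newtons=30,
)

```text
time_s: 9.0
tool_pos: [0.4455, 0.2515, 0.1945]
tool_rot: [180.0, -0.0, 94.8]
force: [0.8, -0.5, 2.1]
grip_width: 0.0178
grasp_force: 30.0
```

Call:
servo_tool(
  plan=[
    {"xyz": [0, 0, 0], "twist": [0, 0, 0], "jaw": 1},
    {"xyz": [0, 0, 0], "twist": [0, 0, 0], "jaw": 1},
    {"xyz": [0, 0, -2], "twist": [0, 0, 0], "jaw": 1},
    {"xyz": [0, 0, -5], "twist": [0, 0, 0], "jaw": 1},
    {"xyz": [0, 0, -9], "twist": [0, 0, 0], "jaw": 1},
    {"xyz": [0, 0, -12], "twist": [0, 0, 0], "jaw": 1},
    {"xyz": [0, 0, -13], "twist": [0, 0, 0], "jaw": 1},
    {"xyz": [0, 0, -13], "twist": [0, 0, 0], "jaw": 1},
  ],
)

```text
time_s: 9.67
tool_pos: [0.4457, 0.2518, 0.3263]
tool_rot: [179.8, -0.2, 94.8]
force: [0.7, -0.2, -2.1]
grip_width: 0.0179
grasp_force: 30.1
```

```bash
python3 go.py 0.5318 -0.0095 0.325 98.6
python3 - <<'E'
from h import *; from cell import env
t=env.read_camera("top");s=env.read_camera("scene");np.savez("pics/top2.npz",**t);np.savez("pics/scene2.npz",**s)
# bottom edge of block in scene, predicted block bottom centre
o=env.get_obs(); x,y,z=o["tool_pos"]; print(proj(s,[x,y,z-.164]),proj(s,[x,y,z-.194]))
p=proj(s,np.array([x,y,z-.185])).astype(int); cv2.imwrite("pics/v3.png",cv2.resize(s["img"][p[1]-45:p[1]+45,p[0]-60:p[0]+60,::-1],(800,600),interpolation=cv2.INTER_CUBIC)); print(p)
E
```

```text
t 9.67 pos [0.4457 0.2518 0.3263] rot [ 1.7981e+02 -1.6000e-01  9.4800e+01] F [ 0.7 -0.2 -2.1] w 0.0179
xyz cm [-26.76   6.39   0.08] twist [ 0.19 -0.15 -3.8 ]
[388.9784926  166.53129567] [386.41652185 178.92377489]
[387 175]
```

View pics/v3.png

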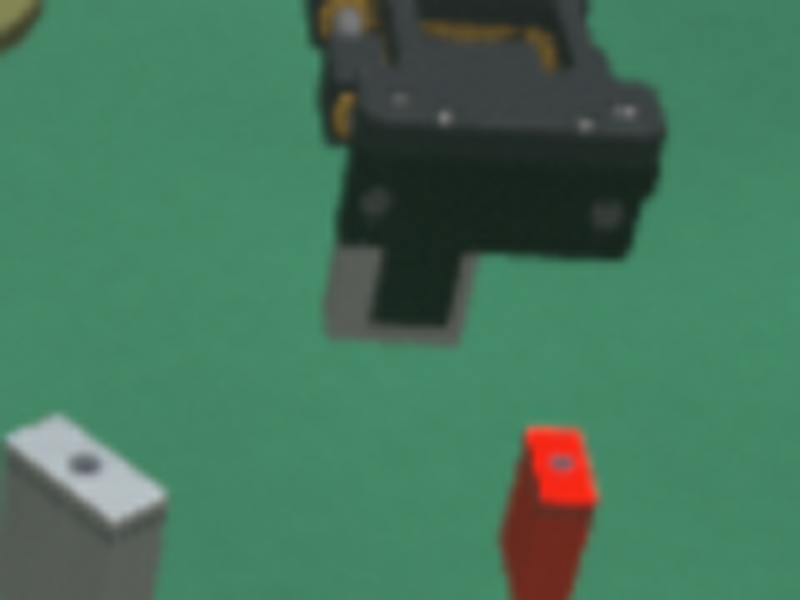

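The block is held level, with the near bottom edge spanning crop (325,338)–(460,345). It looks a few mm off-centre in the fingers, so I'll compute that.

```bash
python3 - <<'E'
from h import *
S=load("scene2"); T=load("top2")
a=[onz(S,(327+(u+.5)/6.667-.5,130+(v+.5)/6.667-.5),.1318) for u,v in((325,338),(460,345))]
print(np.round(a,4),np.mean(a,0).round(4)," tcp .4457 .2518")
S0=load("scene0"); p=blob(S0["img"],(365,200,26,32),lambda a:(np.ptp(a,axis=2)<35)&(a.min(2)>120))
r=cv2.minAreaRect(p);print("scene top face centre",onz(S0,r[0],.05).round(4),len(p))
E
```

```text
[[0.4587 0.2286 0.1318]
 [0.4546 0.2686 0.1318]] [0.4566 0.2486 0.1318]  tcp .4457 .2518
scene top face centre [0.4485 0.2486 0.05  ] 108
```

Call:
servo_tool(
  plan=[
    {"xyz": [-3, 0.7, -2], "twist": [0, 0, -1], "jaw": 1},
    {"xyz": [-7, 1.7, -2], "twist": [0, 0, -2], "jaw": 1},
    {"xyz": [-11, 2.6, -2], "twist": [0, 0, -3], "jaw": 1},
    {"xyz": [-15, 3.6, -2], "twist": [0, 0, -3.8], "jaw": 1},
    {"xyz": [-19, 4.6, -2], "twist": [0, 0, -3.8], "jaw": 1},
    {"xyz": [-22.5, 5.4, -2], "twist": [0, 0, -3.8], "jaw": 1},
    {"xyz": [-25, 6.0, -2], "twist": [0, 0, -3.8], "jaw": 1},
    {"xyz": [-26.5, 6.4, -2], "twist": [0, 0, -3.8], "jaw": 1},
    {"xyz": [-26.5, 6.4, -2], "twist": [0, 0, -3.8], "jaw": 1},
    {"xyz": [-26.5, 6.4, -2], "twist": [0, 0, -3.8], "jaw": 1},
  ],
)

```text
time_s: 10.6
tool_pos: [0.5303, -0.008, 0.3415]
tool_rot: [-179.7, 0.0, 98.4]
force: [0.0, 0.4, -1.9]
grip_width: 0.0178
grasp_force: 30.1
```

Call:
servo_tool(
  plan=[
    {"xyz": [0, 0, 0.5], "twist": [0, 0, 0], "jaw": 1},
    {"xyz": [0, 0, 1.5], "twist": [0, 0, 0], "jaw": 1},
    {"xyz": [0, 0, 1.7], "twist": [0, 0, 0], "jaw": 1},
    {"xyz": [0, 0, 1.7], "twist": [0, 0, 0], "jaw": 1},
  ],
)

```text
time_s: 10.93
tool_pos: [0.5303, -0.0061, 0.3255]
tool_rot: [-179.8, -0.0, 98.7]
force: [0.1, -0.1, -2.6]
grip_width: 0.0178
grasp_force: 30.1
```

```bash
python3 go.py 0.5315 -0.0075 0.2755 98.6
python3 - <<'E'
from h import *; from cell import env
t=env.read_camera("top");s=env.read_camera("scene");np.savez("pics/top3.npz",**t);np.savez("pics/scene3.npz",**s)
f=lambda im,x,y,w,h,W,H:cv2.resize(im[y:y+h,x:x+w,::-1],(W,H),interpolation=cv2.INTER_CUBIC)
cv2.imwrite("pics/v4.png",f(s["img"],215,150,100,75,800,600))
E
```

```text
t 10.93 pos [ 0.5303 -0.0061  0.3255] rot [-1.7982e+02 -1.0000e-02  9.8700e+01] F [ 0.1 -0.1 -2.6] w 0.0178
xyz cm [-0.16  0.11  5.  ] twist [-0.18 -0.01  0.1 ]
```

View pics/v4.png

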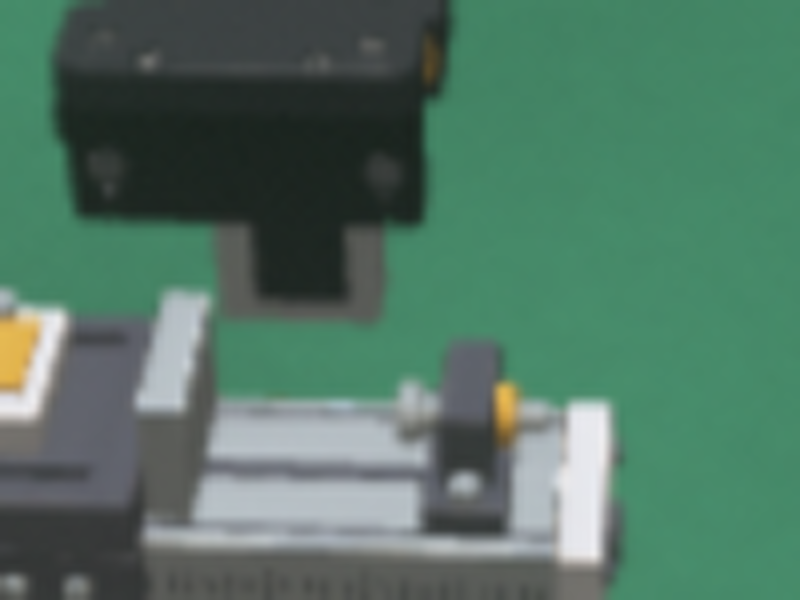

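The block hangs over the gap. Its near bottom edge is crop (217,315)–(380,320), the jaw front top edge (212,292)–(187,410), and the stop face about (400,408).

```bash
python3 - <<'E'
from h import *
S=load("scene3"); c=lambda u,v:(215+(u+.5)/8-.5,150+(v+.5)/8-.5)
yd=np.array([-.1495,.9888,0]);xd=np.array([.9888,.1495,0]);C=np.array([.5391,-.0603,0])
for n,u,v,z in(("blk-",217,315,.131),("blk+",380,320,.131),("jawB",212,292,.118),("jawF",187,410,.118),("stop",400,408,.1),("plateB",567,402,.081),("plateF",560,562,.081)):
    q=onz(S,c(u,v),z)-C; print(n,"y",(q@yd*1e3).round(1),"x",(q@xd*1e3).round(1))
T=load("top1"); c1=lambda u,v:np.array([250+(u+.5)/800*190-.5,182+(v+.5)/299*71-.5])
for n,u,v,z in(("jawB",272,80,.118),("jawF",290,187,.118),("stop",167,158,.1)):
    q=onz(T,c1(u,v),z)-C; print("T",n,"y",(q@yd*1e3).round(1),"x",(q@xd*1e3).round(1))
E
```

```text
blk- y 30.1 x 5.1
blk+ y 70.8 x 5.3
jawB y 24.2 x -22.6
jawF y 24.8 x 27.1
stop y 74.4 x 0.6
plateB y 115.8 x -28.6
plateF y 117.0 x 36.7
T jawB y 25.8 x 25.3
T jawF y 26.4 x -23.7
T stop y 76.6 x 0.9
```

Call:
servo_tool(
  plan=[
    {"xyz": [-0.1, 0.25, 0], "twist": [0, 0, 0], "jaw": 1},
    {"xyz": [-0.1, 0.25, 1], "twist": [0, 0, 0], "jaw": 1},
    {"xyz": [-0.1, 0.25, 2], "twist": [0, 0, 0], "jaw": 1},
    {"xyz": [-0.1, 0.25, 3], "twist": [0, 0, 0], "jaw": 1},
    {"xyz": [-0.1, 0.25, 4], "twist": [0, 0, 0], "jaw": 1},
    {"xyz": [-0.1, 0.25, 4.5], "twist": [0, 0, 0], "jaw": 1},
    {"xyz": [-0.1, 0.25, 4.8], "twist": [0, 0, 0], "jaw": 1},
    {"xyz": [-0.1, 0.25, 4.9], "twist": [0, 0, 0], "jaw": 1},
    {"xyz": [-0.1, 0.25, 5.0], "twist": [0, 0, 0], "jaw": 1},
    {"xyz": [-0.1, 0.25, 5.0], "twist": [0, 0, 0], "jaw": 1},
  ],
)

```text
time_s: 11.87
tool_pos: [0.5339, -0.0079, 0.2775]
tool_rot: [180.0, -0.0, 98.6]
force: [0.2, 0.0, -1.7]
grip_width: 0.0177
grasp_force: 30.1
```

Call:
servo_tool(
  plan=[
    {"xyz": [0, 0, 0.15], "twist": [0, 0, 0], "jaw": 1},
    {"xyz": [0, 0, 0.25], "twist": [0, 0, 0], "jaw": 1},
    {"xyz": [0, 0, 0.25], "twist": [0, 0, 0], "jaw": 1},
  ],
)

```text
time_s: 12.12
tool_pos: [0.5338, -0.0078, 0.2748]
tool_rot: [180.0, -0.0, 98.6]
force: [0.1, 0.2, -2.3]
grip_width: 0.0179
grasp_force: 30.1
```

Call:
servo_tool(
  plan=[
    {"xyz": [0, 0, 0.05], "twist": [0, 0, 0], "jaw": 1},
    {"xyz": [0, 0, 0.1], "twist": [0, 0, 0], "jaw": 1},
    {"xyz": [0, 0, 0.1], "twist": [0, 0, 0], "jaw": 1},
  ],
)

```text
time_s: 12.37
tool_pos: [0.5339, -0.0079, 0.2746]
tool_rot: [180.0, -0.0, 98.6]
force: [-2.2, 0.1, 4.8]
grip_width: 0.0176
grasp_force: 30.0
```

Contact on the bed, so I'll release and lift.

Call:
servo_tool(
  plan=[
    {"xyz": [0, 0, 0], "twist": [0, 0, 0], "jaw": 0.7},
    {"xyz": [0, 0, 0], "twist": [0, 0, 0], "jaw": 0.6},
    {"xyz": [0, 0, 0], "twist": [0, 0, 0], "jaw": 0.5},
    {"xyz": [0, 0, 0], "twist": [0, 0, 0], "jaw": 0.5},
    {"xyz": [0, 0, 0], "twist": [0, 0, 0], "jaw": 0.5},
    {"xyz": [0, 0, -1], "twist": [0, 0, 0], "jaw": 0.5},
    {"xyz": [0, 0, -3], "twist": [0, 0, 0], "jaw": 0.5},
    {"xyz": [0, 0, -6], "twist": [0, 0, 0], "jaw": 0.5},
    {"xyz": [0, 0, -9], "twist": [0, 0, 0], "jaw": 0.5},
    {"xyz": [0, 0, -9], "twist": [0, 0, 0], "jaw": 0.5},
  ],
)

```text
time_s: 13.2
tool_pos: [0.5357, -0.0084, 0.3704]
tool_rot: [179.4, -0.0, 98.6]
force: [1.2, -0.1, 0.6]
grip_width: 0.0436
grasp_force: 0.0
```

```bash
python3 go.py 0.559 -0.263 0.365 98.6
```

```text
t 13.2 pos [ 0.5357 -0.0084  0.3704] rot [ 1.7939e+02 -2.0000e-02  9.8570e+01] F [ 1.2 -0.1  0.6] w 0.0436
xyz cm [-25.52  -1.49   0.52] twist [ 0.61 -0.02 -0.03]
```

Call:
servo_tool(
  plan=[
    {"xyz": [-4, -0.2, 0], "twist": [0, 0, 0], "jaw": 0.5},
    {"xyz": [-8, -0.4, 0], "twist": [0, 0, 0], "jaw": 0.5},
    {"xyz": [-12, -0.7, 0], "twist": [0, 0, 0], "jaw": 0.5},
    {"xyz": [-16, -0.9, 0], "twist": [0, 0, 0], "jaw": 0.5},
    {"xyz": [-20, -1.2, 0], "twist": [0, 0, 0], "jaw": 0.5},
    {"xyz": [-23.5, -1.4, 0], "twist": [0, 0, 0], "jaw": 0.5},
    {"xyz": [-25.5, -1.5, 0], "twist": [0, 0, 0], "jaw": 0.5},
    {"xyz": [-25.5, -1.5, 0], "twist": [0, 0, 0], "jaw": 0.5},
    {"xyz": [-25.5, -1.5, 0], "twist": [0, 0, 0], "jaw": 0.5},
  ],
)

```text
time_s: 13.95
tool_pos: [0.5565, -0.2637, 0.3639]
tool_rot: [-180.0, 0.0, 98.4]
force: [-0.8, 0.6, 0.5]
grip_width: 0.0434
grasp_force: 0.0
```

```bash
python3 go.py 0.5608 -0.264 0.24 98.6
python3 - <<'E'
from h import *; from cell import env
t=env.read_camera("top");s=env.read_camera("scene");np.savez("pics/top4.npz",**t);np.savez("pics/scene4.npz",**s)
f=lambda im,x,y,w,h,W,H:cv2.resize(im[y:y+h,x:x+w,::-1],(W,H),interpolation=cv2.INTER_CUBIC)
cv2.imwrite("pics/v5.png",np.hstack([f(s["img"],215,165,80,60,400,300),f(s["img"],110,165,80,60,400,300)]))
E
```

```text
t 13.95 pos [ 0.5565 -0.2637  0.3639] rot [-1.7998e+02  3.0000e-02  9.8410e+01] F [-0.8  0.6  0.5] w 0.0434
xyz cm [-0.08  0.42 12.39] twist [-0.02  0.03 -0.19]
```

View pics/v5.png

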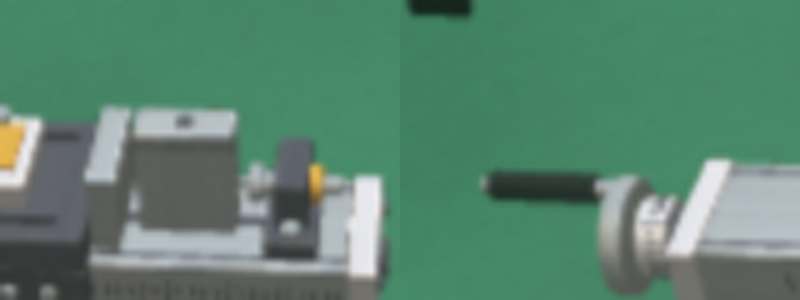

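The block stands upright in the gap (left crop ~ (185,165)) with clearance at both ends, and the handle is where I left it (right crop ~ (545,186)). Regripping the handle.

Call:
servo_tool(
  plan=[
    {"xyz": [0, 0.4, 3], "twist": [0, 0, 0], "jaw": 0.5},
    {"xyz": [0, 0.4, 6], "twist": [0, 0, 0], "jaw": 0.5},
    {"xyz": [0, 0.4, 9], "twist": [0, 0, 0], "jaw": 0.5},
    {"xyz": [0, 0.4, 11], "twist": [0, 0, 0], "jaw": 0.5},
    {"xyz": [0, 0.4, 12.2], "twist": [0, 0, 0], "jaw": 0.5},
    {"xyz": [0, 0.4, 12.3], "twist": [0, 0, 0], "jaw": 0.5},
    {"xyz": [0, 0.4, 12.3], "twist": [0, 0, 0], "jaw": 0.7},
    {"xyz": [0, 0.4, 12.3], "twist": [0, 0, 0], "jaw": 1},
    {"xyz": [0, 0.4, 12.3], "twist": [0, 0, 0], "jaw": 1},
    {"xyz": [0, 0.4, 12.3], "twist": [0, 0, 0], "jaw": 1},
  ],
  newtons=25,
)

```text
time_s: 14.88
tool_pos: [0.5615, -0.2619, 0.2423]
tool_rot: [179.9, 0.1, 98.6]
force: [-0.6, 0.3, -0.4]
grip_width: 0.0246
grasp_force: 0.0
```

Call:
servo_tool(
  plan=[
    {"xyz": [0, 0, 0], "twist": [0, 0, 0], "jaw": 1},
    {"xyz": [0, 0, 0], "twist": [0, 0, 0], "jaw": 1},
    {"xyz": [0, 0, 0], "twist": [0, 0, 0], "jaw": 1},
    {"xyz": [0, 0, 0], "twist": [0, 0, 0], "jaw": 1},
    {"xyz": [0, 0, 0], "twist": [0, 0, 0], "jaw": 1},
  ],
)

```text
time_s: 15.3
tool_pos: [0.5612, -0.2618, 0.2414]
tool_rot: [179.9, 0.0, 98.6]
force: [-0.7, 0.5, 4.7]
grip_width: 0.012
grasp_force: 25.0
```

```bash
python3 go.py 0.5707 -0.26 0.2224 98.6
```

```text
t 15.3 pos [ 0.5612 -0.2618  0.2414] rot [1.7995e+02 1.0000e-02 9.8580e+01] F [-0.7  0.5  4.7] w 0.012
xyz cm [0.04 0.97 1.9 ] twist [ 0.05  0.01 -0.02]
```

Call:
servo_tool(
  plan=[
    {"xyz": [0, 1.0, -0.25], "twist": [0, 0, 0], "jaw": 1},
    {"xyz": [0, 2.0, 0.04], "twist": [0, 0, 0], "jaw": 1},
    {"xyz": [0, 2.72, 0.78], "twist": [0, 0, 0], "jaw": 1},
    {"xyz": [0, 2.97, 1.78], "twist": [0, 0, 0], "jaw": 1},
    {"xyz": [0, 2.68, 2.78], "twist": [0, 0, 0], "jaw": 1},
    {"xyz": [0, 1.94, 3.5], "twist": [0, 0, 0], "jaw": 1},
    {"xyz": [0, 0.94, 3.75], "twist": [0, 0, 0], "jaw": 1},
    {"xyz": [0, -0.06, 3.46], "twist": [0, 0, 0], "jaw": 1},
    {"xyz": [0, -0.78, 2.72], "twist": [0, 0, 0], "jaw": 1},
    {"xyz": [0, -0.78, 2.72], "twist": [0, 0, 0], "jaw": 1},
  ],
)

```text
time_s: 16.13
tool_pos: [0.5535, -0.263, 0.2144]
tool_rot: [179.8, 0.0, 98.5]
force: [0.5, 0.1, 5.1]
grip_width: 0.0123
grasp_force: 25.1
```

```bash
python3 - <<'E'
from h import *; from cell import env
t=env.read_camera("top");s=env.read_camera("scene");np.savez("pics/top5.npz",**t);np.savez("pics/scene5.npz",**s)
f=lambda im,x,y,w,h,W,H:cv2.resize(im[y:y+h,x:x+w,::-1],(W,H),interpolation=cv2.INTER_CUBIC)
f2=lambda im:f(im,225,170,60,45,600,450)
# bed-strip profile along the slide in front of the block (scene): carriage front lower edge vs block edge
S4=load("scene4")
for n,c in(("4",S4),("5",dict(s))):
    g=cv2.cvtColor(c["img"],cv2.COLOR_RGB2GRAY)
    print(n,[g[v,226:268].tolist() for v in(200,205)])
E
python3 go.py 0.5707 -0.26 0.2239 98.6
```

```text
4 [[100, 99, 99, 98, 100, 117, 176, 187, 187, 187, 189, 187, 126, 90, 85, 87, 93, 94, 93, 93, 93, 92, 91, 92, 91, 92, 92, 91, 92, 91, 93, 93, 93, 93, 92, 93, 105, 140, 158, 177, 180, 163], [100, 98, 98, 99, 100, 99, 94, 91, 91, 91, 92, 91, 87, 85, 99, 158, 146, 109, 94, 93, 92, 92, 91, 91, 91, 92, 92, 92, 92, 92, 92, 92, 93, 92, 92, 94, 103, 166, 172, 151, 144, 155]]
5 [[102, 101, 101, 100, 100, 99, 99, 99, 104, 163, 184, 188, 189, 191, 187, 126, 95, 94, 93, 94, 93, 92, 92, 92, 92, 93, 93, 93, 92, 93, 93, 93, 94, 93, 93, 95, 106, 141, 158, 177, 181, 164], [102, 101, 100, 100, 99, 99, 100, 101, 99, 95, 92, 92, 92, 93, 92, 88, 87, 92, 93, 93, 93, 93, 91, 92, 92, 92, 92, 92, 93, 93, 92, 93, 94, 93, 91, 92, 101, 167, 172, 152, 145, 156]]
t 16.23 pos [ 0.5538 -0.2629  0.2143] rot [1.7993e+02 3.0000e-02 9.8600e+01] F [-0.2 -0.2  5.6] w 0.0125
xyz cm [ 0.04  1.72 -0.96] twist [ 0.07  0.03 -0.  ]
```

Call:
servo_tool(
  plan=[
    {"xyz": [0, -0.14, -0.32], "twist": [0, 0, 0], "jaw": 1},
    {"xyz": [0, -0.23, -0.66], "twist": [0, 0, 0], "jaw": 1},
    {"xyz": [0, -0.25, -1.0], "twist": [0, 0, 0], "jaw": 1},
    {"xyz": [0, -0.21, -1.35], "twist": [0, 0, 0], "jaw": 1},
    {"xyz": [0, -0.12, -1.69], "twist": [0, 0, 0], "jaw": 1},
    {"xyz": [0, 0.04, -2.0], "twist": [0, 0, 0], "jaw": 1},
  ],
)

```text
time_s: 16.73
tool_pos: [0.5534, -0.2629, 0.2322]
tool_rot: [-179.9, 0.0, 98.6]
force: [3.8, -3.4, -9.1]
grip_width: 0.0123
grasp_force: 25.0
```

```bash
cat > look.py <<'E'
from h import *; from cell import env
import sys
o=env.get_obs(); p=o["tool_pos"]; dx=(p[0]-.5707)/.989; dz=p[2]-.2239; th=np.arctan2(dx,dz)
x,z=np.sin(th),np.cos(th); F=o["force"]; fx=F[0]*.989+F[1]*.15
print("t",round(o["time_s"],2),"th",np.degrees(th).round(1),"r",np.hypot(dx,dz).round(4),"Ftan",(fx*z-F[2]*x).round(2),"Frad",(fx*x+F[2]*z).round(2),"Fy",F[1].round(1))
s=env.read_camera("scene")["img"]; g=cv2.cvtColor(s,cv2.COLOR_RGB2GRAY)[198:204].mean(0)
print("jaw/blk/stop cols",g[226:282].round().astype(int).tolist())
E
python3 look.py
```

```text
t 16.73 th -64.5 r 0.0194 Ftan -6.76 Frad -6.88 Fy -3.4
jaw/blk/stop cols [101, 101, 101, 100, 100, 100, 99, 99, 100, 104, 134, 147, 152, 154, 154, 146, 110, 94, 93, 93, 94, 93, 92, 92, 92, 92, 92, 93, 92, 92, 92, 92, 93, 94, 93, 92, 93, 105, 135, 157, 161, 143, 141, 123, 101, 92, 90, 90, 91, 90, 90, 148, 163, 144, 142, 143]
```

Call:
servo_tool(
  plan=[
    {"xyz": [0, 0.22, -0.22], "twist": [0, 0, 0], "jaw": 1},
    {"xyz": [0, 0.48, -0.44], "twist": [0, 0, 0], "jaw": 1},
    {"xyz": [0, 0.76, -0.62], "twist": [0, 0, 0], "jaw": 1},
    {"xyz": [0, 1.06, -0.76], "twist": [0, 0, 0], "jaw": 1},
    {"xyz": [0, 1.06, -0.76], "twist": [0, 0, 0], "jaw": 1},
  ],
)

```text
time_s: 17.2
tool_pos: [0.5624, -0.262, 0.2412]
tool_rot: [-179.7, -0.1, 98.5]
force: [-6.8, -1.8, -0.3]
grip_width: 0.012
grasp_force: 25.0
```

```bash
python3 look.py
```

```text
t 17.2 th -25.8 r 0.0192 Ftan -6.45 Frad 2.77 Fy -1.8
jaw/blk/stop cols [103, 100, 101, 101, 100, 100, 100, 99, 99, 102, 116, 143, 151, 154, 154, 152, 126, 99, 93, 93, 93, 93, 93, 92, 92, 92, 92, 92, 92, 92, 92, 92, 92, 93, 93, 92, 92, 92, 119, 152, 160, 143, 141, 123, 100, 92, 90, 90, 91, 90, 90, 148, 163, 144, 141, 142]
```

```bash
python3 - <<'E'
from h import *; from cell import env
s=env.read_camera("scene"); np.savez("pics/scene6.npz",**s)
for n in("scene4","scene6"):
    g=cv2.cvtColor(load(n)["img"],cv2.COLOR_RGB2GRAY); print(n)
    for v in range(192,209,1): print(v,g[v,258:274].tolist())
S=load("scene6");yd=np.array([-.1495,.9888,0]);P=np.array([.529,.015,.1])
print(proj(S,P),proj(S,P+.001*yd)-proj(S,P),proj(S,P-[0,0,.008]),proj(S,P+[0,0,.008]))
print("edge at x+9,z.1", proj(S,P+.009*np.array([.989,.15,0])),"x+9,z.09",proj(S,P+.009*np.array([.989,.15,0])-[0,0,.01]))
E
```

```text
scene4
192 [136, 136, 133, 108, 103, 112, 114, 114, 114, 114, 114, 115, 115, 111, 109, 109]
193 [94, 95, 94, 89, 99, 112, 115, 115, 115, 116, 115, 115, 111, 106, 103, 102]
194 [83, 82, 82, 82, 97, 110, 115, 115, 115, 116, 115, 113, 105, 102, 100, 99]
195 [88, 87, 86, 85, 97, 110, 114, 115, 115, 115, 115, 112, 102, 101, 100, 98]
196 [92, 91, 91, 90, 99, 110, 115, 117, 118, 116, 115, 113, 104, 101, 100, 98]
197 [93, 92, 92, 91, 99, 111, 117, 137, 142, 132, 119, 114, 107, 101, 99, 98]
198 [93, 92, 92, 91, 96, 111, 128, 165, 172, 149, 127, 114, 109, 103, 99, 98]
199 [93, 92, 92, 92, 97, 114, 133, 174, 183, 157, 157, 138, 113, 101, 99, 98]
200 [93, 93, 92, 93, 105, 140, 158, 177, 180, 163, 172, 154, 116, 101, 98, 98]
201 [93, 92, 92, 92, 101, 132, 147, 162, 167, 155, 160, 139, 110, 98, 96, 96]
202 [94, 92, 92, 94, 106, 138, 144, 141, 145, 130, 127, 106, 86, 81, 83, 84]
203 [93, 93, 92, 95, 113, 159, 150, 123, 116, 104, 99, 83, 67, 64, 65, 66]
204 [93, 92, 92, 94, 107, 164, 151, 115, 103, 111, 113, 87, 65, 58, 58, 58]
205 [93, 92, 92, 94, 103, 166, 172, 151, 144, 155, 131, 92, 65, 58, 57, 
[... 1027 characters left out ...]
92, 93, 92, 92, 92, 93, 117, 136, 144, 130, 128, 106, 86, 81, 83, 84]
203 [92, 92, 92, 92, 92, 91, 101, 110, 115, 106, 100, 82, 68, 65, 66, 67]
204 [92, 93, 93, 93, 92, 90, 93, 98, 102, 111, 113, 88, 65, 59, 58, 59]
205 [92, 92, 92, 92, 92, 93, 116, 136, 143, 155, 131, 92, 65, 58, 57, 58]
206 [92, 92, 93, 92, 91, 94, 130, 167, 177, 180, 139, 92, 65, 58, 58, 57]
207 [92, 93, 92, 92, 92, 96, 130, 163, 173, 177, 140, 93, 65, 57, 57, 58]
208 [92, 92, 93, 92, 92, 94, 111, 126, 132, 135, 117, 91, 68, 64, 73, 76]
[265.29485727 200.77857177] [0.48876877 0.01444642] [265.41070952 203.86213109] [265.17748846 197.65464725]
edge at x+9,z.1 [264.91731407 203.5049097 ] x+9,z.09 [265.06625939 207.36536048]
```

Call:
servo_tool(
  plan=[
    {"xyz": [0, 0.1, -0.03], "twist": [0, 0, 0], "jaw": 1},
    {"xyz": [0, 0.2, -0.06], "twist": [0, 0, 0], "jaw": 1},
    {"xyz": [0, 0.2, -0.06], "twist": [0, 0, 0], "jaw": 1},
  ],
)

```text
time_s: 17.55
tool_pos: [0.564, -0.2619, 0.2419]
tool_rot: [-179.7, -0.1, 98.5]
force: [-7.2, -1.2, 2.1]
grip_width: 0.0119
grasp_force: 25.1
```

```bash
sed -i '/^s=env/,$d' look.py; python3 look.py
```

```text
t 17.55 th -20.7 r 0.0193 Ftan -6.07 Frad 4.58 Fy -1.2
```

Call:
servo_tool(
  plan=[
    {"xyz": [0, 0.1, -0.05], "twist": [0, 0, 0], "jaw": 1},
    {"xyz": [0, 0.2, -0.08], "twist": [0, 0, 0], "jaw": 1},
    {"xyz": [0, 0.2, -0.08], "twist": [0, 0, 0], "jaw": 1},
  ],
)

```text
time_s: 17.8
tool_pos: [0.5662, -0.2615, 0.2429]
tool_rot: [-179.7, -0.1, 98.5]
force: [-7.1, -1.7, 2.1]
grip_width: 0.0122
grasp_force: 25.1
```

```bash
python3 look.py
```

```text
t 17.8 th -13.4 r 0.0196 Ftan -6.61 Frad 3.78 Fy -1.7
```

Call:
servo_tool(
  plan=[
    {"xyz": [0, 0.1, -0.03], "twist": [0, 0, 0], "jaw": 1},
    {"xyz": [0, 0.2, -0.04], "twist": [0, 0, 0], "jaw": 1},
    {"xyz": [0, 0.2, -0.04], "twist": [0, 0, 0], "jaw": 1},
  ],
)

```text
time_s: 18.05
tool_pos: [0.5684, -0.2611, 0.2435]
tool_rot: [-179.7, -0.1, 98.5]
force: [-6.4, -1.6, 2.4]
grip_width: 0.0123
grasp_force: 25.1
```

```bash
python3 look.py
```

```text
t 18.05 th -6.7 r 0.0198 Ftan -6.26 Frad 3.16 Fy -1.6
```

Call:
servo_tool(
  plan=[
    {"xyz": [0, 0.1, 0], "twist": [0, 0, 0], "jaw": 1},
    {"xyz": [0, 0.2, 0], "twist": [0, 0, 0], "jaw": 1},
    {"xyz": [0, 0.2, 0], "twist": [0, 0, 0], "jaw": 1},
  ],
)

```text
time_s: 18.3
tool_pos: [0.5707, -0.2607, 0.2438]
tool_rot: [-179.8, -0.1, 98.5]
force: [-6.8, -2.0, 2.9]
grip_width: 0.0119
grasp_force: 25.1
```

```bash
python3 look.py
```

```text
t 18.3 th 0.1 r 0.0199 Ftan -7.05 Frad 2.92 Fy -2.0
```

Call:
servo_tool(
  plan=[
    {"xyz": [0, 0.1, 0], "twist": [0, 0, 0], "jaw": 1},
    {"xyz": [0, 0.2, 0.02], "twist": [0, 0, 0], "jaw": 1},
    {"xyz": [0, 0.2, 0.02], "twist": [0, 0, 0], "jaw": 1},
  ],
)

```text
time_s: 18.55
tool_pos: [0.573, -0.2604, 0.2439]
tool_rot: [-179.8, -0.1, 98.5]
force: [-6.1, -0.9, 3.5]
grip_width: 0.0121
grasp_force: 25.1
```

```bash
python3 look.py; python3 - <<'E'
from h import *; from cell import env
s=env.read_camera("scene"); np.savez("pics/scene7.npz",**s)
g=cv2.cvtColor(s["img"],cv2.COLOR_RGB2GRAY)
for v in range(194,200): print(v,g[v,258:268].tolist())
E
```

```text
t 18.55 th 6.6 r 0.0201 Ftan -6.48 Frad 2.76 Fy -0.9
194 [83, 83, 84, 83, 83, 87, 99, 111, 115, 116]
195 [87, 88, 88, 86, 86, 89, 99, 111, 115, 115]
196 [92, 93, 93, 92, 91, 91, 97, 113, 118, 117]
197 [93, 93, 93, 92, 92, 93, 99, 134, 141, 132]
198 [92, 93, 94, 93, 92, 93, 111, 161, 172, 150]
199 [93, 93, 94, 92, 93, 94, 114, 172, 182, 157]
```

Call:
servo_tool(
  plan=[
    {"xyz": [0, 0.1, 0.02], "twist": [0, 0, 0], "jaw": 1},
    {"xyz": [0, 0.2, 0.04], "twist": [0, 0, 0], "jaw": 1},
    {"xyz": [0, 0.2, 0.04], "twist": [0, 0, 0], "jaw": 1},
  ],
)

```text
time_s: 18.85
tool_pos: [0.5752, -0.26, 0.2436]
tool_rot: [-179.9, -0.1, 98.5]
force: [-5.8, -2.0, 4.4]
grip_width: 0.012
grasp_force: 25.1
```

```bash
python3 look.py
```

```text
t 18.85 th 12.9 r 0.0202 Ftan -6.85 Frad 2.97 Fy -2.0
```

Call:
servo_tool(
  plan=[
    {"xyz": [0, 0.1, 0.03], "twist": [0, 0, 0], "jaw": 1},
    {"xyz": [0, 0.2, 0.06], "twist": [0, 0, 0], "jaw": 1},
    {"xyz": [0, 0.2, 0.06], "twist": [0, 0, 0], "jaw": 1},
  ],
)

```text
time_s: 19.1
tool_pos: [0.5774, -0.2597, 0.243]
tool_rot: [-179.9, -0.1, 98.5]
force: [-4.5, 0.3, 5.3]
grip_width: 0.0125
grasp_force: 25.1
```

```bash
python3 look.py
```

```text
t 19.1 th 19.4 r 0.0203 Ftan -5.89 Frad 3.58 Fy 0.3
```

Call:
servo_tool(
  plan=[
    {"xyz": [0, 0.08, 0.04], "twist": [0, 0, 0], "jaw": 1},
    {"xyz": [0, 0.16, 0.07], "twist": [0, 0, 0], "jaw": 1},
    {"xyz": [0, 0.16, 0.07], "twist": [0, 0, 0], "jaw": 1},
  ],
)

```text
time_s: 19.35
tool_pos: [0.5793, -0.2593, 0.2423]
tool_rot: [-180.0, -0.0, 98.6]
force: [-4.7, -0.9, 5.2]
grip_width: 0.0115
grasp_force: 25.1
```

```bash
python3 look.py; python3 - <<'E'
from h import *; from cell import env
s=env.read_camera("scene"); np.savez("pics/scene8.npz",**s)
g=cv2.cvtColor(s["img"],cv2.COLOR_RGB2GRAY)
for v in range(194,200): print(v,g[v,258:268].tolist())
E
```

```text
t 19.35 th 25.4 r 0.0203 Ftan -6.58 Frad 2.63 Fy -0.9
194 [82, 83, 84, 84, 83, 85, 91, 110, 115, 115]
195 [87, 87, 88, 87, 87, 88, 91, 108, 115, 115]
196 [92, 93, 92, 92, 92, 91, 91, 111, 118, 116]
197 [92, 93, 94, 93, 92, 92, 96, 132, 141, 132]
198 [93, 93, 93, 93, 92, 92, 108, 161, 172, 150]
199 [92, 93, 93, 93, 91, 93, 112, 171, 183, 157]
```

Call:
servo_tool(
  plan=[
    {"xyz": [0, 0.08, 0.04], "twist": [0, 0, 0], "jaw": 1},
    {"xyz": [0, 0.15, 0.09], "twist": [0, 0, 0], "jaw": 1},
    {"xyz": [0, 0.15, 0.09], "twist": [0, 0, 0], "jaw": 1},
  ],
)

```text
time_s: 19.65
tool_pos: [0.5811, -0.259, 0.2413]
tool_rot: [180.0, -0.0, 98.6]
force: [-3.6, -0.3, 5.3]
grip_width: 0.0123
grasp_force: 25.1
```

```bash
python3 look.py
```

```text
t 19.65 th 31.1 r 0.0203 Ftan -5.81 Frad 2.73 Fy -0.3
```

Call:
servo_tool(
  plan=[
    {"xyz": [0, 0.07, 0.05], "twist": [0, 0, 0], "jaw": 1},
    {"xyz": [0, 0.14, 0.1], "twist": [0, 0, 0], "jaw": 1},
    {"xyz": [0, 0.14, 0.1], "twist": [0, 0, 0], "jaw": 1},
  ],
)

```text
time_s: 19.9
tool_pos: [0.5825, -0.2588, 0.2404]
tool_rot: [180.0, -0.0, 98.6]
force: [-4.6, -1.1, 6.0]
grip_width: 0.0122
grasp_force: 25.1
```

```bash
python3 look.py
```

```text
t 19.9 th 35.7 r 0.0204 Ftan -7.35 Frad 2.09 Fy -1.1
```

Call:
servo_tool(
  plan=[
    {"xyz": [0, 0.04, 0.03], "twist": [0, 0, 0], "jaw": 1},
    {"xyz": [0, 0.08, 0.07], "twist": [0, 0, 0], "jaw": 1},
    {"xyz": [0, 0.08, 0.07], "twist": [0, 0, 0], "jaw": 1},
  ],
)

```text
time_s: 20.15
tool_pos: [0.5832, -0.2587, 0.2399]
tool_rot: [180.0, -0.0, 98.6]
force: [-4.3, 0.2, 6.5]
grip_width: 0.0123
grasp_force: 25.1
```

```bash
python3 look.py
```

```text
t 20.15 th 38.4 r 0.0204 Ftan -7.32 Frad 2.49 Fy 0.2
```

Call:
servo_tool(
  plan=[
    {"xyz": [0, 0.04, 0.03], "twist": [0, 0, 0], "jaw": 1},
    {"xyz": [0, 0.08, 0.07], "twist": [0, 0, 0], "jaw": 1},
    {"xyz": [0, 0.08, 0.07], "twist": [0, 0, 0], "jaw": 1},
  ],
)

```text
time_s: 20.4
tool_pos: [0.584, -0.2586, 0.2392]
tool_rot: [180.0, -0.0, 98.6]
force: [-3.9, 0.2, 7.1]
grip_width: 0.0117
grasp_force: 25.1
```

```bash
python3 look.py; python3 - <<'E'
from h import *; from cell import env
s=env.read_camera("scene"); np.savez("pics/scene9.npz",**s)
g=cv2.cvtColor(s["img"],cv2.COLOR_RGB2GRAY)
for v in range(194,200): print(v,g[v,258:268].tolist())
E
```

```text
t 20.4 th 41.2 r 0.0204 Ftan -7.54 Frad 2.82 Fy 0.2
194 [81, 83, 83, 84, 84, 84, 87, 109, 115, 116]
195 [87, 87, 88, 87, 86, 86, 87, 107, 114, 115]
196 [92, 93, 93, 92, 91, 91, 89, 111, 117, 117]
197 [93, 93, 93, 92, 92, 91, 95, 132, 141, 132]
198 [92, 93, 93, 93, 92, 92, 108, 161, 172, 149]
199 [93, 92, 93, 93, 92, 94, 114, 171, 183, 157]
```

Call:
servo_tool(
  plan=[
    {"xyz": [0, 0.04, 0.04], "twist": [0, 0, 0], "jaw": 1},
    {"xyz": [0, 0.08, 0.07], "twist": [0, 0, 0], "jaw": 1},
    {"xyz": [0, 0.11, 0.11], "twist": [0, 0, 0], "jaw": 1},
    {"xyz": [0, 0.11, 0.11], "twist": [0, 0, 0], "jaw": 1},
  ],
)

```text
time_s: 20.78
tool_pos: [0.5851, -0.2584, 0.2383]
tool_rot: [180.0, -0.0, 98.6]
force: [-5.1, -1.2, 8.1]
grip_width: 0.0121
grasp_force: 25.1
```

```bash
python3 look.py
```

```text
t 20.78 th 45.3 r 0.0204 Ftan -9.46 Frad 2.01 Fy -1.2
```

Call:
servo_tool(
  plan=[
    {"xyz": [0, 0, 0], "twist": [0, 0, 0], "jaw": 1},
  ],
)

```text
time_s: 20.87
tool_pos: [0.5851, -0.2584, 0.2383]
tool_rot: [180.0, -0.0, 98.6]
force: [-4.6, -0.7, 8.0]
grip_width: 0.012
grasp_force: 25.1
```

```bash
python3 look.py; for i in 1 2 3 4 5 6; do python3 - <<'E'
from cell import env; env.read_camera("top")
E
python3 look.py; done
```

```text
t 20.87 th 45.4 r 0.0204 Ftan -8.93 Frad 2.28 Fy -0.7
t 20.92 th 45.3 r 0.0204 Ftan -10.49 Frad 1.73 Fy -1.0
t 20.97 th 45.3 r 0.0204 Ftan -9.42 Frad 2.66 Fy -0.5
t 21.02 th 45.3 r 0.0204 Ftan -9.37 Frad 1.5 Fy -0.6
t 21.07 th 45.3 r 0.0205 Ftan -9.09 Frad 1.5 Fy -0.8
t 21.12 th 45.3 r 0.0204 Ftan -8.95 Frad 1.17 Fy -0.1
t 21.17 th 45.3 r 0.0204 Ftan -10.22 Frad 1.65 Fy -0.4
```

Tangential force averages about 9.5 N against a 6.4 N baseline, which means a nip of about 30 N. I'll relax the arm's push, open, and lift off.

Call:
servo_tool(
  plan=[
    {"xyz": [0, -0.1, -0.08], "twist": [0, 0, 0], "jaw": 1},
    {"xyz": [0, -0.1, -0.08], "twist": [0, 0, 0], "jaw": 1},
    {"xyz": [0, -0.1, -0.08], "twist": [0, 0, 0], "jaw": 0.6},
    {"xyz": [0, -0.1, -0.08], "twist": [0, 0, 0], "jaw": 0.5},
    {"xyz": [0, -0.1, -0.08], "twist": [0, 0, 0], "jaw": 0.5},
    {"xyz": [0, -0.1, -0.08], "twist": [0, 0, 0], "jaw": 0.5},
    {"xyz": [0, -0.1, -2], "twist": [0, 0, 0], "jaw": 0.5},
    {"xyz": [0, -0.1, -5], "twist": [0, 0, 0], "jaw": 0.5},
    {"xyz": [0, -0.1, -9], "twist": [0, 0, 0], "jaw": 0.5},
    {"xyz": [0, -0.1, -12], "twist": [0, 0, 0], "jaw": 0.5},
  ],
)

```text
time_s: 22.0
tool_pos: [0.5843, -0.258, 0.3587]
tool_rot: [180.0, 0.0, 98.6]
force: [0.9, -1.2, 0.4]
grip_width: 0.043
grasp_force: 0.0
```

Call:
servo_tool(
  plan=[
    {"xyz": [-1, 0, 0], "twist": [0, 0, 0], "jaw": 0.5},
    {"xyz": [-1, 0, 0], "twist": [0, 0, 0], "jaw": 0.5},
    {"xyz": [-1, 0, 0], "twist": [0, 0, 0], "jaw": 0.5},
  ],
)

```text
time_s: 22.25
tool_pos: [0.5853, -0.2681, 0.356]
tool_rot: [-180.0, -0.0, 98.5]
force: [-0.4, 0.0, -0.0]
grip_width: 0.0432
grasp_force: 0.0
```

```bash
python3 - <<'E'
from h import *; from cell import env
s=env.read_camera("scene");t=env.read_camera("top")
# handle triangulation and block edge
g=cv2.cvtColor(s["img"],cv2.COLOR_RGB2GRAY)
for v in range(194,200): print(v,g[v,258:268].tolist())
f=lambda im,x,y,w,h,W,H:cv2.resize(im[y:y+h,x:x+w,::-1],(W,H),interpolation=cv2.INTER_CUBIC)
cv2.imwrite("pics/v6.png",np.hstack([f(s["img"],215,165,80,60,400,300),f(s["img"],110,165,80,60,400,300)]))
print(env.get_obs()["force"],env.get_obs()["time_s"])
E
```

```text
194 [82, 83, 84, 83, 83, 83, 85, 108, 115, 115]
195 [87, 87, 88, 87, 87, 87, 87, 107, 115, 115]
196 [92, 92, 93, 91, 90, 91, 89, 110, 117, 117]
197 [92, 92, 93, 92, 92, 91, 95, 132, 141, 131]
198 [92, 92, 93, 93, 92, 92, 108, 160, 172, 149]
199 [92, 92, 93, 94, 92, 93, 115, 171, 183, 156]
[-0.47877749  1.14401156 -0.14086767] 22.35
```

View pics/v6.png

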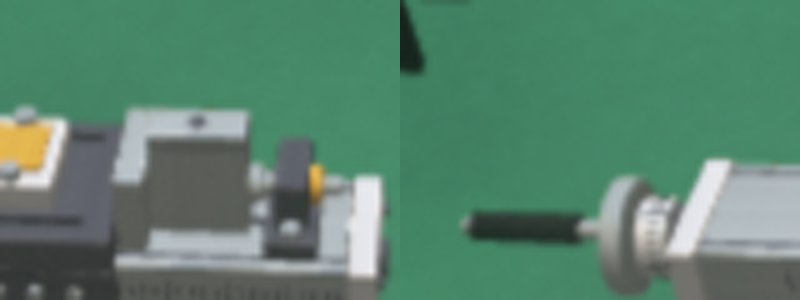

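The block stands nipped between the jaw (left crop ~ (135,170)) and the stop button (~ (258,180)). The gripper is clear of everything, so I'm handing in.

```bash
python3 -c "
from cell import env
print(env.sign_off())"
```

```text
the job is handed in; nothing more can be done
None
```

The gauge block stands upright on the bed, nipped between the slide and the stop button at about 30 N (estimated from the force at the handle, not measured directly); the gripper is clear, and I handed the job in at about 22 s with no verdict returned.

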